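# Re-set the stepped bench supply

### The job

The board in the vice is to run on step six of the grey bench supply, whose output is on at a lower step. Pushing gently with the fingertips and pinching nothing, press the rocker to switch the output off, turn the pointer knob click by click to the sixth mark clockwise from the long dotted zero mark, and once it has clicked in there press the rocker to switch the output on again. The knob must not leave its step while the output is on; do not shove or lift the supply, and leave the small things on and around it where they are.

Things in the scene. Friction and masses are not known exactly. Their poses are not given: they have to be found in the camera images.
- supply: Bench supply: grey steel box 180 (x) x 240 (y) mm, flat aluminium panel on top at 90 mm, loose on rubber feet, 3.5 kg; binding posts stick out 18 mm at its front. Origin: centre of its underside; z up, +x to its rear, +y to its left as the robot sees it. Knob on the left of the panel, rocker on the right; low fuse cap and lamp (under 10 mm) and the capacitor along the rear edge.
- selector (a joint): Pointer knob on a vertical axis, rad, growing clockwise from above. Ten clicks 0 to 9, 0.5236 rad (30 deg) apart: click k reads 0.5236*k, mark six 3.14; stops just past 0 and 9. A spring ball holds it in each click; about 0.08 N m moves it out, and past the half-way ridge it snaps into the next click by itself. It starts in one of the clicks 0 to 3.
- selector_axis (a point): Point on the knob's axis at panel height, at (-0.006, 0.048, 0.090) m in the supply's frame. Ten black marks lie round it on the panel, 45 mm out: zero (long, a dot outside it) at 135 deg from the supply's +x towards its +y (near left), the others every 30 deg clockwise; five is long too, six is at -45 deg (far right).
- pointer_knob: The black pointer knob, turning with the joint selector. Origin on its axis at panel height; x towards its nose, z up. A straight bar 10 mm wide from the nose (40 mm, white line on top) to the tail (20 mm behind the axis), 8 to 30 mm above the panel, with a 24 mm round hub in the middle; under it a round skirt of 29 mm radius, 8 mm high.
- selector_nose (a point): End of the knob's nose: 40 mm from the axis, 19 mm above the panel. A fingertip beside the nose, about 33 mm from the axis and 12 mm above the panel, turns the knob by pushing sideways with about 3 N; the knob follows until it snaps ahead into the next click.
- rocker (a joint): Output rocker, rad: 0 = off (near end, -x, down), 0.40 = on (far end, beside the dot, down). Starts on. An over-centre spring throws it past 0.2 and keeps it there; about 4 N on the raised end starts it.
- rocker_pivot (a point): Middle of the rocker's top, at (-0.006, -0.072, 0.096) m in the supply's frame; it tilts about the supply's y. Black, 26 mm wide, 25 mm from here to either end, in a frame 4 mm high. The half that is down lies level at this height; the other rises at 0.4 rad, its end 10 mm higher. Press the raised half, 18 mm from here, down to this height.
- capacitor: Dark blue can capacitor, 22 mm across, 34 mm high, standing loose on the supply's panel near the rear edge. Origin: centre of its underside.
- marker: Black marker pen, 116 x 12 mm, lying loose in front of the supply. Origin: centre of its underside.
- flux_tin: Round tin, 45 mm across, 22 mm high, loose to the right of the supply. Origin: centre of its underside.
- tweezers: Steel tweezers, 121 x 13 x 8 mm, lying loose to the right of the supply. Origin: centre of its underside.
- solder_reel_small: Reel of solder, 70 x 52 x 28 mm, loose to the left of the supply. Origin: centre of its underside.

How it is judged:
On the way, in this order (a step that is already met when the one before it is completed fails the run):
1. the output is switched off (value of joint rocker below 0.07 rad), for 0.1 s.
2. the knob has clicked in at mark six with the output off (value of joint selector between 2.972 and 3.312 rad and value of joint rocker below 0.07 rad and velocity of joint selector below 0.3 rad/s), for 0.3 s.
At the end, for the whole second after the job is handed in: The knob rests in the click of mark six (joint within 0.17 rad of 3.14), the rocker is on (above 0.33), and the supply stands level and at rest where it was (value of joint selector between 2.972 and 3.312 rad and value of joint rocker above 0.33 rad and linear speed of supply below 0.01 m/s and angle between supply's own z axis and vertical below 0.02 rad); the robot touches nothing.
It fails at once if the knob is pinched or forced (over 25 N between the fingers and the knob) (contact force between the fingers and pointer_knob above 25 N).
It fails at once if the knob stands away from its first step and not at mark six while the output is on (value of joint rocker above 0.2 rad and distance of selector_nose from where it was at the start of the episode above 0.018 m and not (value of joint selector between 2.882 and 3.402 rad)).
It fails at once if the supply is shoved by more than 12 mm, lifted or tipped (distance of supply from where it was at the start of the episode above 0.012 m or height (world z) of supply above 0.006 m or angle between supply's own z axis and vertical above 0.06 rad).
It fails at once if the capacitor on the supply is moved by more than 20 mm or knocked over (distance of capacitor from where it was at the start of the episode above 0.02 m or angle between capacitor's own z axis and vertical above 0.4 rad).
It fails at once if a thing beside the supply is moved by more than 25 mm (distance of any of marker, flux_tin, tweezers, solder_reel_small from where it was at the start of the episode above 0.025 m).
It also fails if it takes over 58 s, if anything falls off the work surface, if the arm or the gripper's body presses on something with over 40 N, if the wrist force passes 120 N, or if a joint passes its speed limit or range.

### The arm

A 6-joint arm with a two-finger parallel gripper is mounted at the origin on a cart in front of the work surface, level with it; the furniture and walls round the work are solid. World frame = base frame: x ahead of the robot, y to its left, z up, the work surface at z = 0. Lengths are in m, angles in rad, forces in N, time in s.
With the tool pointing down it reaches from about 0.3 to 0.85 m from the base axis. Payload 4.2 kg.
Tool frame: the origin (TCP) lies at the very end of the fingers, on their centre line; the grasp point (between the pads) lies 19 mm behind it (arm.grasp_offset is the distance from the TCP to the grasp point, in m); z points along the fingers, x is the direction in which the jaws open and shut, and the axes are right-handed (so a half turn about z gives the same grasp; the last joint's range is limited). The gripper opens to 91 mm and grips with 3 to 60 N. Pads are 32 mm wide; open, the fingers measure 118 mm over their backs; the gripper's body (76 mm by 178 mm) begins 60 mm behind the grasp point.
Start: joints at [-1.249, 0.32, 1.565, -0, 1.257, -0.02], TCP at [0.193, -0.542, 0.214] pointing down, gripper open.
Joint ranges: [-3.11, 3.11], [-0.84, 2.01], [0.21, 2.61], [-1.34, 4.49], [0.05, 2.63], [-2.56, 2.56]. Speed limits (rad/s): [2.57, 2.57, 3.14, 3.14, 3.14, 3.14].

### API

Orientations are given as a unit quaternion [x, y, z, w].
In Python, from workcell import arm gives the robot as it stands. The module is installed in compiled form; this text tells all that it offers.
- The arm moves only by the tool step_arm, never from a script. Its argument "motion" is one flat list of numbers, 4 for each row, row after row: the shift along the tool's x, y, z in units of 0.05 m (1.0 is 0.05 m), then the turn about the tool's z in units of 0.1 rad (1.0 is 0.1 rad). In form: [dx, dy, dz, roll, dx, dy, dz, roll, ...]. A call has 1 to 20 rows; each row shifts and turns the commanded pose from where the row before left it, along the tool's axes as they then stand; what a row does not reach is not made up. A row lasts 1/8 s, in which the tool goes at most 62.5 mm and 10.7 degrees, less where a joint would pass 70% of its speed; a pose out of reach is approached as far as the arm can. A call with a number of a shift or a turn outside -1 to 1 is refused whole. A call with a gripper value outside its range is refused whole. "jaw" is the closure, from 0 (fully open) to 1 (shut), set as the call begins (left out, the last holds). The fingers move at their own pace and stop on an object; "grip_force" is the grip in N (left out, the last holds). Time passes only in rows, so rows that do not move let the fingers close. It gives the time, the measured TCP pose, the force and the opening at its end, in the units of the state.
- arm.get_state(): the state, without advancing time (a new reading comes with each control period).
- arm.get_image(name): name is "scene" or "top"; returns a dict with "pixels" (480x640x3 uint8, red, green, blue), "range_z" (480x640 float32, m along the optical axis (not along the pixel's ray), 0 where there is no reading), "mtx" (3x3 intrinsics, pixels), "k1" (the pictures are not rectified: a ray, as slopes to the right and down, at radius r is drawn at 1 + k1 r^2 times it, then the intrinsics apply), "cam_to_world" (4x4, takes a point from camera to world coordinates). Camera axes: x right, y down, z forward; pixel columns grow to the right and rows downward; lengths in m; the calibration is good to about 2 mm. A picture is of the moment at which its call begins.
- arm.close_job(): hands the job in, once; it reports no verdict.
The state is a dict: "time": time; "q": joint angles; "joint_velocities": joint speeds; "effort": joint torques, N m; "eef_pos": TCP position; "tcp_rot": TCP orientation; "wrist_force": force on the tool from outside, world axes, zero at the start; "ft_torque": the same for the moment, N m; "gripper_width": finger opening in m.
Only numpy, scipy, OpenCV 4.12 (cv2) and the standard library are available. Lean on these libraries where they do the work, as an engineer would, in place of code of your own. Each camera call takes 0.05 s, during which the arm holds its last target. There are 200 camera calls.

## Working session

There is one attempt and no reset: what is moved stays moved. The work goes in short steps, Python scripts to look and compute and a tool call to move; the robot and the scene stay as the last step left them, time stands still between calls to the robot, and variables do not carry over. Pictures are saved under pics/ and viewed, on a budget of 10 in all, crops included, one or two more only if the job needs it, and the job is handed in when it is done.

Besides the shell and the picture viewer there is one more tool, called as a command line: name --argument value ..., lists and objects as JSON in quotes. step_arm: Moves the arm, as the interface text tells. Shifts and turns lie within -1 to 1; 1 stands for 0.05 m of shift or 0.1 rad of turn. Its arguments: {"type":"object","properties":{"motion":{"type":"array","items":{"type":"number"}},"jaw":{"type":"number"},"grip_force":{"type":"number"}},"required":["motion"]}

```bash
mkdir -p pics
cat > h.py <<'E'
import numpy as np, cv2
from workcell import arm
def world(im):
    "world xyz for every pixel"
    M=im["mtx"];h,w=im["range_z"].shape
    u,v=np.meshgrid(np.arange(w),np.arange(h))
    pts=np.stack([u,v],-1).reshape(-1,1,2).astype(float)
    n=cv2.undistortPoints(pts,M,np.array([im["k1"],0,0,0,0.])).reshape(h,w,2)
    z=im["range_z"]; P=np.dstack([n*z[...,None],z])
    T=im["cam_to_world"]; return P@T[:3,:3].T+T[:3,3]
def pix(im,p):
    T=np.linalg.inv(im["cam_to_world"]); c=T[:3,:3]@np.asarray(p,float)+T[:3,3]
    return cv2.projectPoints(c.reshape(1,1,3),np.zeros(3),np.zeros(3),im["mtx"],np.array([im["k1"],0,0,0,0.]))[0].ravel()
E
python3 - <<'E'
from h import *
s=arm.get_state(); print({k:np.round(v,3) for k,v in s.items()})
for n in ("top","scene"):
    im=arm.get_image(n); cv2.imwrite(f"pics/{n}0.png",im["pixels"][...,::-1]); print(n,im["mtx"],im["k1"],np.round(im["cam_to_world"],3))
    np.savez(f"{n}0.npz",**im)
    W=world(im); m=(im["range_z"]>0)&(abs(W[...,2]-.09)<.004)
    r=np.argwhere(m); print(m.sum(),r.min(0),r.max(0),W[m].min(0),W[m].max(0))
E
```

```text
{'time': np.float64(0.0), 'q': array([-1.249,  0.32 ,  1.566, -0.   ,  1.257, -0.02 ]), 'joint_velocities': array([ 0.   , -0.003,  0.001,  0.   , -0.   , -0.001]), 'effort': array([ -0.   , -41.246, -23.197,   0.073,   0.046,  -0.   ]), 'eef_pos': array([ 0.193, -0.541,  0.213]), 'tcp_rot': array([ 0.817, -0.577, -0.001, -0.001]), 'wrist_force': array([-0.17 , -0.417,  0.035]), 'ft_torque': array([ 0.031,  0.002, -0.034]), 'gripper_width': np.float64(0.091)}
top [[442.93778704   0.         317.70560072]
 [  0.         442.93778704 245.86414149]
 [  0.           0.           1.        ]] -0.06543695214460783 [[ 0.022 -0.989  0.147  0.397]
 [-0.999 -0.026 -0.019 -0.044]
 [ 0.023 -0.146 -0.989  0.938]
 [ 0.     0.     0.     1.   ]]
11461 [0 0] [459 639] [ 0.12537288 -0.78058112  0.08600008] [1.09389894 0.65631301 0.093999  ]
scene [[515.0549124    0.         318.70934952]
 [  0.         515.0549124  249.00726043]
 [  0.           0.           1.        ]] -0.11005159442867629 [[-0.641 -0.555  0.53   0.038]
 [-0.768  0.465 -0.441  0.333]
 [-0.002 -0.69  -0.724  0.695]
 [ 0.     0.     0.     1.   ]]
12142 [0 4] [426 602] [ 0.43164965 -1.33926985  0.08600038] [1.27336025 0.43616781 0.09399757]
```

View pics/top0.png

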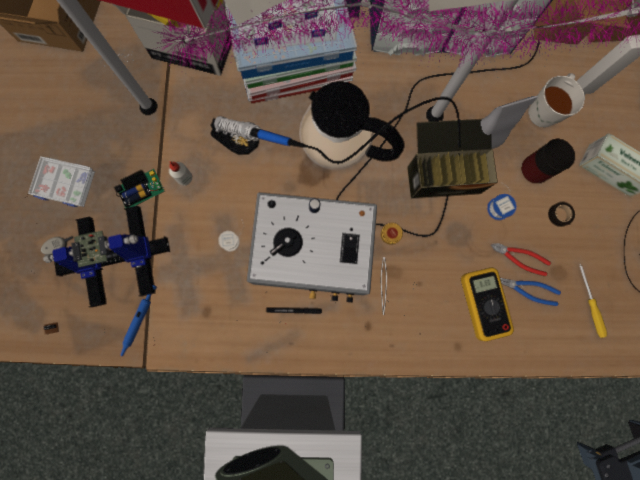

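View pics/scene0.png

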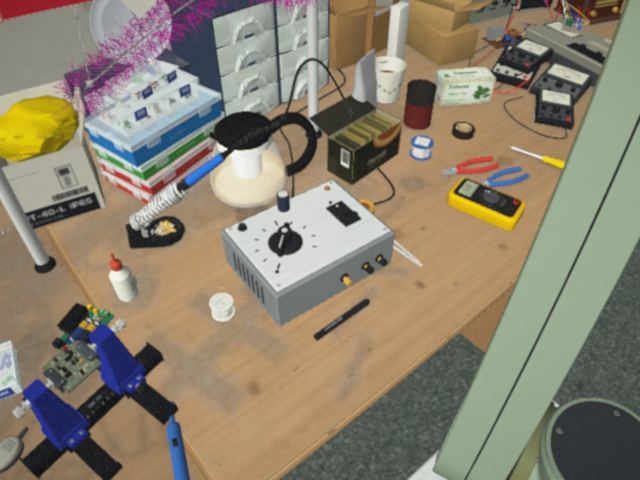

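The top view shows the panel at about (248–376, 194–293). The knob is at (288,241) with its nose towards the lower left (265,262), the rocker is at (350,247), the capacitor at (314,204) and the marker at (294,310). I'll fit the supply pose next.

```bash
cat > fit.py <<'E'
from h import *
im=dict(np.load("top0.npz")); W=world(im); g=im["pixels"]
m=np.zeros(W.shape[:2],bool); m[185:300,240:385]=1
m&=(abs(W[...,2]-.09)<.012)&(im["range_z"]>0)
n,l,st,_=cv2.connectedComponentsWithStats(m.astype(np.uint8)); k=1+st[1:,4].argmax(); m=l==k
P=W[m]; print("panel z",np.median(P[:,2]),len(P))
(c,sz,a)=cv2.minAreaRect((P[:,:2]*1000).astype(np.float32)); print(c,sz,a)
for lo,hi in((.1,.115),(.115,.14)):
    mm=np.zeros_like(m);mm[190:296,246:380]=1; mm&=(W[...,2]>lo)&(W[...,2]<hi); n,l,st,ce=cv2.connectedComponentsWithStats(mm.astype(np.uint8))
    for i in range(1,n):
        if st[i,4]>4: print(lo,st[i],ce[i].round(1),W[l==i].mean(0).round(4),W[l==i].max(0).round(3))
cv2.imwrite("pics/topz.png",cv2.resize(g[180:310,235:410,::-1],None,fx=4.5,fy=4.5,interpolation=cv2.INTER_CUBIC))
# tall things near
for x in np.arange(.40,.85,.05):
    print(x.round(2),[int(1000*W[(abs(W[...,0]-x)<.025)&(abs(W[...,1]-y)<.025)&(W[...,2]<.7)][:,2].max(initial=0)) for y in np.arange(.2,-.36,-.05)])
E
python3 fit.py
```

```text
panel z 0.08914620514743604 10656
(532.4775390625, -49.846290588378906) (240.85658264160156, 180.9331512451172) 85.71946716308594
0.1 [309 207  11   5  18] [313.4 209.6] [ 0.5905 -0.0503  0.1078] [ 0.595 -0.042  0.114]
0.1 [273 240  21  16  36] [284.  247.4] [0.5158 0.0037 0.1072] [0.529 0.024 0.115]
0.1 [342 252  14   9  98] [348.7 256.4] [ 0.5023 -0.1197  0.1028] [ 0.511 -0.107  0.107]
0.115 [309 198  11  12 110] [314.1 203.7] [ 0.5985 -0.0512  0.1227] [ 0.61  -0.041  0.127]
0.115 [269 232  28  23 226] [283.6 241.9] [0.5245 0.0041 0.119 ] [0.544 0.031 0.123]
0.4 [4, 4, 4, 14, 16, 50, 52, 51, 9, 3, 4, 4]
0.45 [4, 4, 81, 92, 92, 94, 92, 92, 11, 4, 3, 30]
0.5 [5, 30, 29, 120, 121, 97, 106, 106, 10, 3, 3, 30]
0.55 [3, 31, 31, 95, 123, 97, 99, 98, 25, 24, 7, 3]
0.6 [3, 3, 5, 100, 93, 126, 92, 97, 79, 22, 8, 7]
0.65 [63, 3, 3, 89, 85, 225, 249, 256, 3, 90, 91, 92]
0.7 [65, 3, 3, 156, 189, 210, 113, 266, 268, 114, 93, 92]
0.75 [474, 493, 507, 412, 402, 430, 439, 442, 454, 404, 402, 433]
0.8 [347, 368, 381, 432, 432, 439, 447, 439, 460, 464, 462, 433]
```

View pics/topz.png

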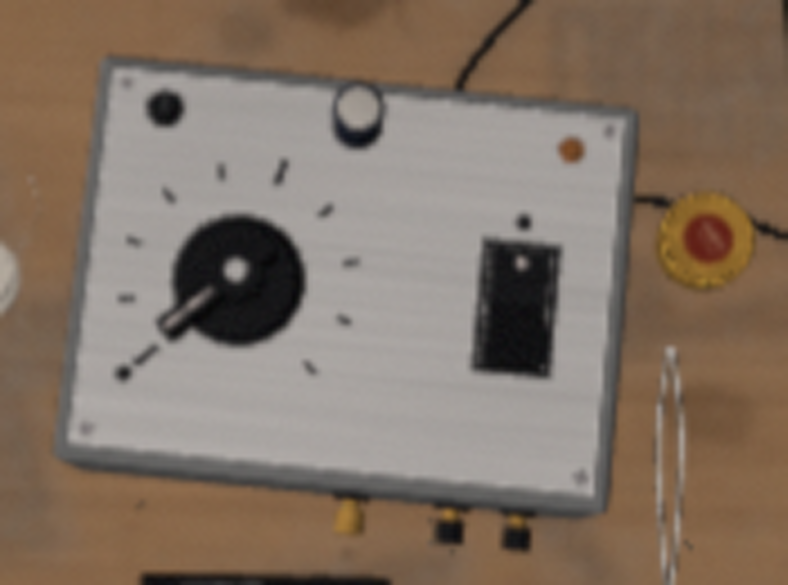

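The pointer lies on the dotted zero mark, so the knob is at click 0. The rocker's white dot is at its far end. I'll check the fitted pose by projecting points onto the image, and check clearance to the tall things at the rear.

```bash
cat >> h.py <<'E'
Y=np.radians(85.72-90); C=np.array([.5325,-.0498])
def sw(x,y,z=0): # supply frame -> world
    c,s=np.cos(Y),np.sin(Y); return np.array([C[0]+c*x-s*y,C[1]+s*x+c*y,z])
AX=sw(-.006,.048,.09); PV=sw(-.006,-.072,.096)
def pose():
    s=arm.get_state(); x,y,z,w=s["tcp_rot"]
    return np.array([*s["eef_pos"],np.arctan2(2*(x*y+z*w),1-2*(y*y+z*z))]),s
def rows(p,wps):
    "tool-frame rows (units) from pose p=[x,y,z,psi] through waypoints (target, nrows)"
    p=np.array(p,float); out=[]
    for t,n in wps:
        a=p.copy(); t=np.array(t,float)
        for i in range(1,n+1):
            g=a+(t-a)*i/n; d=g-p; c,s=np.cos(p[3]),np.sin(p[3])
            r=np.array([(c*d[0]+s*d[1])/.05,(s*d[0]-c*d[1])/.05,-d[2]/.05,-d[3]/.1]).round(2)
            q=r*[.05,.05,.05,.1]
            p+= [c*q[0]+s*q[1], s*q[0]-c*q[1], -q[2], -q[3]]; out.append(r)
    return out,p
def show(r):
    for i in range(0,len(r),20): print(len(r[i:i+20]),"["+", ".join("%g"%v for x in r[i:i+20] for v in x)+"]",np.abs(r).max())
E
python3 - <<'E'
from h import *
im=dict(np.load("top0.npz")); W=world(im)
print("axis",AX,"pivot",PV)
b=im["pixels"][180:310,235:410,::-1]; b=cv2.resize(b,None,fx=4.5,fy=4.5,interpolation=cv2.INTER_CUBIC)
L=[AX+[0,0,.03],PV]+[sw(x,y,.09) for x in(-.09,.09) for y in(-.12,.12)]
L+=[sw(-.006+.045*np.cos(np.radians(135-30*k)),.048+.045*np.sin(np.radians(135-30*k)),.09) for k in range(10)]
for p in L:
    u=(pix(im,p)+.5-[235,180])*4.5-.5; cv2.drawMarker(b,tuple(int(round(v)) for v in u),(0,0,255),0,12,1)
cv2.imwrite("pics/chk.png",b)
m=(W[...,2]>.15)&(W[...,2]<.45)&(W[...,0]<.72)&(W[...,0]>.4)&(abs(W[...,1]+.05)<.3)&(im["range_z"]>0)
for y in np.arange(-.3,.25,.025):
    k=m&(abs(W[...,1]-y)<.0125)
    if k.any(): i=W[k][:,0].argmin(); print(y.round(3),W[k][i].round(3))
E
```

```text
axis [ 0.530099   -0.00148608  0.09      ] pivot [ 0.52114333 -0.12115143  0.096     ]
-0.2 [ 0.716 -0.19   0.264]
-0.175 [ 0.696 -0.164  0.261]
-0.15 [ 0.673 -0.14   0.256]
-0.125 [ 0.653 -0.114  0.244]
-0.1 [ 0.641 -0.088  0.23 ]
-0.075 [ 0.641 -0.087  0.229]
-0.05 [ 0.659 -0.062  0.216]
-0.025 [ 0.68  -0.037  0.197]
0.0 [ 0.691 -0.012  0.181]
0.025 [0.701 0.013 0.158]
```

View pics/chk.png

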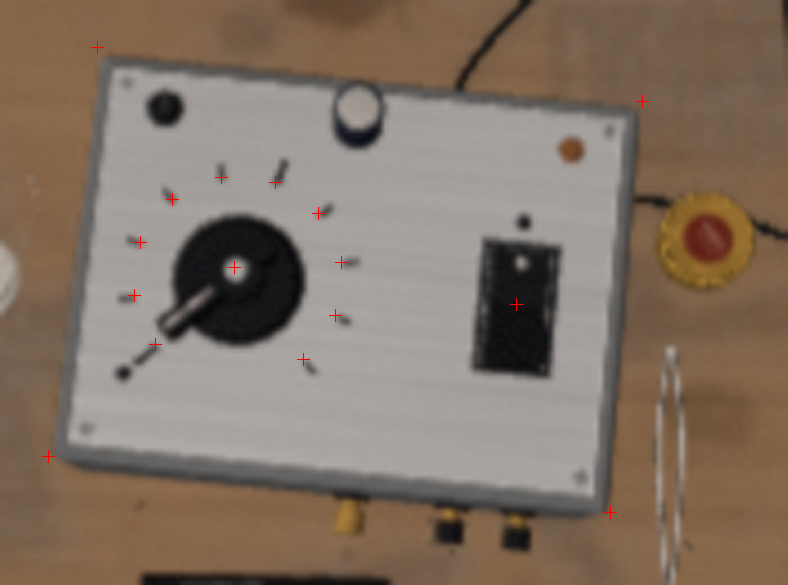

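Projected points fall within about 1–2 mm; I'll shift the estimate 1 mm nearer. The lamp's nearest point is (0.641, -0.088, 0.23), which clears the gripper body if I keep its long side along y at the rocker.

```bash
sed -i 's/\.5325,-\.0498/.5315,-.0498/' h.py
python3 - <<'E'
from h import *
p,s=pose(); print(p)
psi=Y-np.pi/2
a=sw(-.006-.019,-.072); r,q=rows(p,[((a[0],a[1],.18,psi),16)]); show(r); print(q,a)
E
```

```text
[ 0.19256837 -0.5413308   0.21320132 -1.22901779]
16 [-0.37, -0.54, 0.04, 0.26, -0.38, -0.53, 0.04, 0.26, -0.39, -0.52, 0.04, 0.26, -0.41, -0.51, 0.05, 0.26, -0.42, -0.5, 0.04, 0.26, -0.44, -0.49, 0.04, 0.26, -0.44, -0.47, 0.04, 0.26, -0.46, -0.47, 0.04, 0.26, -0.47, -0.45, 0.04, 0.26, -0.49, -0.44, 0.05, 0.26, -0.49, -0.43, 0.04, 0.26, -0.5, -0.41, 0.04, 0.26, -0.52, -0.4, 0.04, 0.26, -0.53, -0.39, 0.04, 0.26, -0.53, -0.38, 0.04, 0.26, -0.55, -0.36, 0.04, 0.26] 0.55
[ 0.50137227 -0.11951824  0.18020132 -1.64501779] [ 0.50119631 -0.11973344  0.        ]
```

step_arm --motion '[-0.37,-0.54,0.04,0.26,-0.38,-0.53,0.04,0.26,-0.39,-0.52,0.04,0.26,-0.41,-0.51,0.05,0.26,-0.42,-0.5,0.04,0.26,-0.44,-0.49,0.04,0.26,-0.44,-0.47,0.04,0.26,-0.46,-0.47,0.04,0.26,-0.47,-0.45,0.04,0.26,-0.49,-0.44,0.05,0.26,-0.49,-0.43,0.04,0.26,-0.5,-0.41,0.04,0.26,-0.52,-0.4,0.04,0.26,-0.53,-0.39,0.04,0.26,-0.53,-0.38,0.04,0.26,-0.55,-0.36,0.04,0.26,0,0,0,0,0,0,0,0]' --jaw 1 --grip_force 10

```text
time: 2.35
eef_pos: [0.5009, -0.1202, 0.1806]
tcp_rot: [-0.681, 0.733, 0.0, -0.001]
wrist_force: [-0.1, 0.3, -0.1]
gripper_width: 0.0006
```

Run:
```python
from h import *
p,s=pose(); print(s["time"],p,s["gripper_width"],s["wrist_force"])
im=arm.get_image("scene"); u=pix(im,[*p[:2],p[2]]);print(u)
cv2.imwrite("pics/s1.png",cv2.resize(im["pixels"][100:340,180:460,::-1],None,fx=2.5,fy=2.5,interpolation=cv2.INTER_CUBIC))
```

```text
2.35 [ 0.50094066 -0.12019474  0.18062774 -1.6445137 ] 0.0006454297075743391 [-0.14226932  0.27183814 -0.09118063]
[351.68566189 177.74923309]
```

View pics/s1.png

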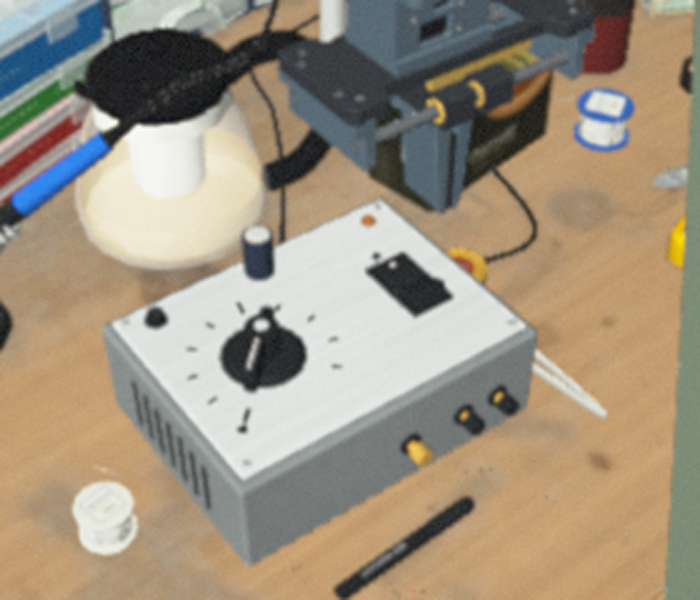

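The picture shows the fingers shut (near (437,190)) above the rocker, with the white marker dot visible and nothing else disturbed. Next I press the near half.

step_arm --motion '[0,0,0.28,0,0,0,0.28,0,0,0,0.28,0,0,0,0.28,0,0,0,0.28,0,0,0,0.06,0,0,0,0.06,0,0,0,0.06,0,0,0,0.06,0,0,0,0.06,0,0,0,0,0,0,0,0,0]'

```text
time: 3.9
eef_pos: [0.5021, -0.1201, 0.0963]
tcp_rot: [-0.68, 0.733, -0.001, 0.0]
wrist_force: [-0.1, -0.5, 2.5]
gripper_width: 0.0008
```

step_arm --motion '[0,0,0.03,0,0,0,0,0,0,0,0,0]'

```text
time: 4.28
eef_pos: [0.5021, -0.1201, 0.0961]
tcp_rot: [-0.68, 0.733, -0.001, 0.001]
wrist_force: [-3.3, 0.4, 12.7]
gripper_width: 0.0007
```

step_arm --motion '[0,0,-0.2,0,0,0,-0.4,0,0,0,-0.4,0,0,0,-0.4,0,-0.3,0,-0.4,0]'

```text
time: 4.9
eef_pos: [0.5025, -0.1054, 0.1849]
tcp_rot: [-0.68, 0.733, -0.0, -0.0]
wrist_force: [0.3, 0.0, -0.3]
gripper_width: 0.0006
```

Run:
```python
from h import *
p,s=pose(); print(s["time"],p,s["wrist_force"])
im=arm.get_image("scene"); W=world(im)
for d in(-.019,.019):
    u=pix(im,sw(-.006+d,-.072,.098)); i,j=int(round(u[1])),int(round(u[0])); print(d,u,W[i-2:i+3,j-2:j+3,2].round(4).min(),np.median(W[i-2:i+3,j-2:j+3,2]))
cv2.imwrite("pics/s2.png",cv2.resize(im["pixels"][150:300,230:430,::-1],None,fx=3,fy=3,interpolation=cv2.INTER_CUBIC))
```

```text
4.9 [ 0.5025447  -0.10535391  0.18493033 -1.64630859] [ 0.32974219  0.03939389 -0.28369721]
-0.019 [349.28704377 215.94829897] 0.0932 0.09591784224590882
0.019 [335.89941627 203.93928222] 0.0984 0.1027045937699319
```

View pics/s2.png

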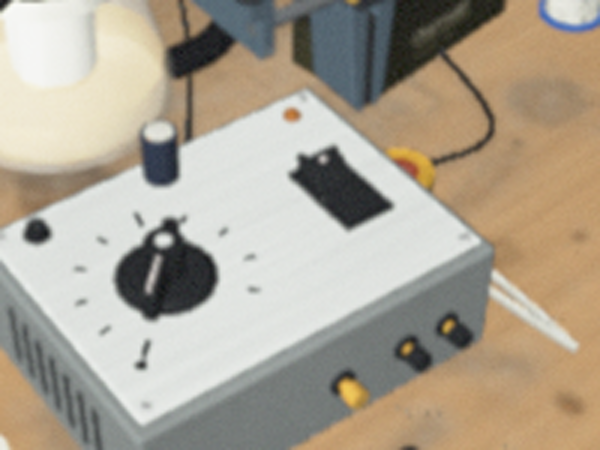

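The rocker is off: its near half is level at 0.096 and the far half is raised to about 0.103. Next comes the knob sweep. Tool x points along the clockwise tangent and tool y radially inward/outward, starting behind the nose at mark zero.

```bash
cat >> h.py <<'E'
def kp(a,back=.0185,r=.033,z=.1025):
    "tool pose pushing the nose when the nose is a deg clockwise from mark zero"
    t=np.radians(135-a)+Y; u=np.array([np.cos(t),np.sin(t)]); b=np.array([-u[1],u[0]])
    return np.array([*(AX[:2]+r*u+back*b),z,t-np.pi/2]),u,b
E
python3 - <<'E'
from h import *
L=np.array([[.641,-.088],[.653,-.114],[.659,-.062],[.68,-.037],[.673,-.14]])
for a in range(0,181,15):
    p,u,b=kp(a); d=L-p[:2]; ex=np.maximum(abs(d@b)-.089,0); ey=np.maximum(abs(d@u)-.038,0); print(a,p.round(3),(1000*np.hypot(ex,ey).min()).round(),end=" | ")
p,s=pose(); print(p)
h=kp(0,.027,z=.175)[0]; r,q=rows(p,[(h,16)]); show(r)
r2,q2=rows(q,[(kp(0,.027,z=.11)[0],6),(kp(0,.027)[0],3)]); show(r2); print(q2)
E
```

```text
0 [0.494 0.011 0.102 0.711] 122.0 | 15 [0.498 0.02  0.102 0.449] 105.0 | 30 [0.505 0.027 0.102 0.187] 91.0 | 45 [ 0.513  0.033  0.102 -0.075] 78.0 | 60 [ 0.523  0.036  0.102 -0.336] 73.0 | 75 [ 0.532  0.036  0.102 -0.598] 71.0 | 90 [ 0.542  0.034  0.102 -0.86 ] 58.0 | 105 [ 0.551  0.03   0.102 -1.122] 45.0 | 120 [ 0.558  0.023  0.102 -1.384] 42.0 | 135 [ 0.563  0.014  0.102 -1.645] 48.0 | 150 [ 0.566  0.005  0.102 -1.907] 63.0 | 165 [ 0.567 -0.005  0.102 -2.169] 70.0 | 180 [ 0.565 -0.014  0.102 -2.431] 54.0 | [ 0.50413041 -0.1037935   0.1875651  -1.64512302]
16 [-0.14, 0.03, 0.02, -1.47, -0.13, 0.01, 0.01, -1.47, -0.14, -0.01, 0.02, -1.48, -0.14, -0.03, 0.01, -1.47, -0.13, -0.05, 0.02, -1.47, -0.12, -0.06, 0.01, -1.47, -0.11, -0.09, 0.02, -1.48, -0.1, -0.1, 0.02, -1.47, -0.08, -0.11, 0.01, -1.47, -0.06, -0.12, 0.02, -1.47, -0.05, -0.13, 0.01, -1.48, -0.02, -0.14, 0.02, -1.47, -0, -0.14, 0.01, -1.47, 0.01, -0.14, 0.02, -1.47, 0.04, -0.13, 0.02, -1.48, 0.05, -0.13, 0.01, -1.47] 1.48
9 [0, 0, 0.22, 0, 0, 0, 0.21, 0, 0, 0, 0.22, 0, 0, 0, 0.22, 0, 0, 0, 0.21, 0, 0, 0, 0.22, 0, 0, 0, 0.05, 0, 0, 0, 0.05, 0, 0, 0, 0.05, 0] 0.22
[0.48700306 0.00586405 0.1025651  0.71087698]
```

Run:
```python
from h import *
p,s=pose(); h=kp(0,.027,z=.175)[0]; r,q=rows(p,[(h,25)]); show(r)
```

```text
20 [-0.09, 0.02, 0.01, -0.94, -0.08, 0.01, 0.01, -0.94, -0.09, 0.01, 0.01, -0.95, -0.09, -0.01, 0.01, -0.94, -0.09, -0.01, 0.01, -0.94, -0.09, -0.02, 0.01, -0.94, -0.08, -0.03, 0.01, -0.95, -0.08, -0.04, 0.01, -0.94, -0.08, -0.04, 0.01, -0.94, -0.07, -0.06, 0.01, -0.94, -0.07, -0.05, 0.01, -0.95, -0.06, -0.07, 0.01, -0.94, -0.05, -0.07, 0.01, -0.94, -0.05, -0.07, 0.01, -0.94, -0.04, -0.08, 0.01, -0.94, -0.03, -0.08, 0.01, -0.95, -0.03, -0.09, 0.01, -0.94, -0.02, -0.09, 0.01, -0.94, -0.01, -0.08, 0.01, -0.94, 0, -0.09, 0.01, -0.95] 0.95
5 [0.01, -0.09, 0.01, -0.94, 0.02, -0.09, 0.01, -0.94, 0.02, -0.08, 0.01, -0.94, 0.03, -0.09, 0.01, -0.95, 0.04, -0.08, 0.01, -0.94] 0.95
```

step_arm --motion '[-0.09,0.02,0.01,-0.94,-0.08,0.01,0.01,-0.94,-0.09,0.01,0.01,-0.95,-0.09,-0.01,0.01,-0.94,-0.09,-0.01,0.01,-0.94,-0.09,-0.02,0.01,-0.94,-0.08,-0.03,0.01,-0.95,-0.08,-0.04,0.01,-0.94,-0.08,-0.04,0.01,-0.94,-0.07,-0.06,0.01,-0.94,-0.07,-0.05,0.01,-0.95,-0.06,-0.07,0.01,-0.94,-0.05,-0.07,0.01,-0.94,-0.05,-0.07,0.01,-0.94,-0.04,-0.08,0.01,-0.94,-0.03,-0.08,0.01,-0.95,-0.03,-0.09,0.01,-0.94,-0.02,-0.09,0.01,-0.94,-0.01,-0.08,0.01,-0.94,0,-0.09,0.01,-0.95]'

```text
time: 7.45
eef_pos: [0.4886, -0.0174, 0.1738]
tcp_rot: [0.993, 0.121, -0.0, 0.0]
wrist_force: [0.1, -0.3, 0.8]
gripper_width: 0.0005
```

step_arm --motion '[0.01,-0.09,0.01,-0.94,0.02,-0.09,0.01,-0.94,0.02,-0.08,0.01,-0.94,0.03,-0.09,0.01,-0.95,0.04,-0.08,0.01,-0.94,0,0,0,0,0,0,0,0]'

```text
time: 8.32
eef_pos: [0.4853, 0.0046, 0.1717]
tcp_rot: [0.938, 0.347, -0.0, 0.0]
wrist_force: [0.7, -0.0, 0.7]
gripper_width: 0.0006
```

Run:
```python
from h import *
p,s=pose(); print(s["time"],p,kp(0,.027)[0],s["q"].round(2))
r2,q2=rows(p,[(kp(0,.027,z=.11)[0],6),(kp(0,.027)[0],3)]); show(r2); print(q2)
```

```text
8.325 [0.48534758 0.00464644 0.17167298 0.70976019] [0.48710754 0.00591104 0.1025     0.71069807] [-0.01  0.21  1.83 -0.    1.1  -0.72]
9 [0.01, 0, 0.21, -0, 0, 0, 0.2, -0, 0.01, 0, 0.21, -0, 0.01, 0, 0.2, -0.01, 0.01, 0, 0.21, 0, 0, 0, 0.2, 0, 0, 0, 0.05, 0, 0, 0, 0.05, 0, 0, 0, 0.05, 0] 0.21
[0.48686429 0.00595012 0.10267298 0.71076019]
```

step_arm --motion '[0.01,0,0.21,0,0,0,0.2,0,0.01,0,0.21,0,0.01,0,0.2,0,0.01,0,0.21,0,0,0,0.2,0,0,0,0.05,0,0,0,0.05,0,0,0,0.05,0,0,0,0,0]'

```text
time: 9.57
eef_pos: [0.4869, 0.0061, 0.103]
tcp_rot: [0.937, 0.348, 0.0, 0.0]
wrist_force: [0.3, -0.3, 0.6]
gripper_width: 0.0002
```

Run:
```python
from h import *
p,s=pose(); print(s["time"],p,kp(0,.027)[0],s["wrist_force"])
w=[(kp(0)[0],4)]+[(kp(a)[0],1) for a in range(5,181,5)]
r,q=rows(p,w); show(r); print(q,kp(180)[0])
im=arm.get_image("scene")
cv2.imwrite("pics/s3.png",cv2.resize(im["pixels"][150:300,230:430,::-1],None,fx=3,fy=3,interpolation=cv2.INTER_CUBIC))
```

```text
9.575 [0.48694716 0.00614317 0.10297434 0.71105243] [0.48710754 0.00591104 0.1025     0.71069807] [ 0.27712442 -0.33645402  0.6205799 ]
20 [0.04, 0, 0, 0, 0.04, 0, 0, 0, 0.05, 0, 0.01, 0, 0.04, 0.01, -0, 0, 0.06, -0.03, -0, 0.88, 0.06, -0.03, -0, 0.87, 0.06, -0.03, -0, 0.87, 0.05, -0.03, -0, 0.87, 0.06, -0.03, -0, 0.88, 0.06, -0.03, -0, 0.87, 0.06, -0.03, -0, 0.87, 0.06, -0.03, -0, 0.87, 0.06, -0.03, -0, 0.88, 0.06, -0.03, -0, 0.87, 0.06, -0.03, -0, 0.87, 0.05, -0.03, -0, 0.88, 0.06, -0.03, -0, 0.87, 0.06, -0.03, -0, 0.87, 0.06, -0.03, -0, 0.87, 0.06, -0.03, -0, 0.88] 0.88
20 [0.06, -0.03, -0, 0.87, 0.06, -0.03, -0, 0.87, 0.06, -0.03, -0, 0.87, 0.06, -0.03, -0, 0.88, 0.05, -0.03, -0, 0.87, 0.06, -0.03, -0, 0.87, 0.06, -0.03, -0, 0.87, 0.06, -0.03, -0, 0.88, 0.06, -0.03, -0, 0.87, 0.06, -0.03, -0, 0.87, 0.06, -0.03, -0, 0.88, 0.06, -0.03, -0, 0.87, 0.06, -0.03, -0, 0.87, 0.06, -0.03, -0, 0.87, 0.06, -0.03, -0, 0.88, 0.06, -0.03, -0, 0.87, 0.06, -0.02, -0, 0.87, 0.05, -0.03, -0, 0.87, 0.06, -0.03, -0, 0.88, 0.06, -0.03, -0, 0.87] 0.88
[ 0.56452643 -0.01426322  0.10247434 -2.43094757] [ 0.56464826 -0.01442828  0.1025     -2.43089458]
```

View pics/s3.png

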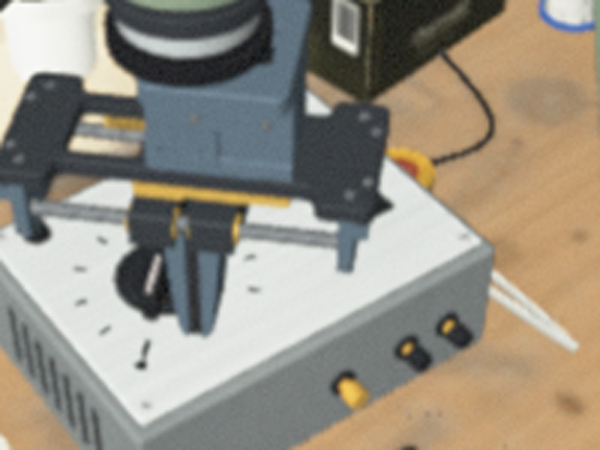

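The shut fingers stand beside the nose as planned, with the tip near (195,330). The gripper's ends have hanging brackets near (345,265) and (25,235), so I'll check how low they reach before sweeping past the capacitor.

Run:
```python
from h import *
im=arm.get_image("scene"); W=world(im)
def med(cx,cy):
    i,j=150+cy//3,230+cx//3; return W[i-1:i+2,j-1:j+2].reshape(-1,3).round(3)[[0,4,8]].tolist()
for c in((345,262),(345,250),(28,228),(28,215),(195,325),(180,325),(210,318)): print(c,med(*c))
```

```text
(345, 262) [[0.402, -0.015, 0.193], [0.402, -0.016, 0.19], [0.4, -0.017, 0.189]]
(345, 250) [[0.404, -0.016, 0.199], [0.401, -0.016, 0.199], [0.401, -0.017, 0.196]]
(28, 228) [[0.516, 0.084, 0.191], [0.516, 0.083, 0.188], [0.52, 0.08, 0.181]]
(28, 215) [[0.519, 0.082, 0.198], [0.519, 0.08, 0.194], [0.521, 0.078, 0.19]]
(195, 325) [[0.476, 0.019, 0.112], [0.474, 0.018, 0.111], [0.473, 0.017, 0.109]]
(180, 325) [[0.48, 0.025, 0.113], [0.481, 0.023, 0.108], [0.477, 0.024, 0.11]]
(210, 318) [[0.469, 0.014, 0.119], [0.467, 0.014, 0.118], [0.469, 0.011, 0.113]]
```

The brackets end at z ≥ 0.181, well above the capacitor (0.127). Starting the sweep.

step_arm --motion '[0.04,0,0,0,0.04,0,0,0,0.05,0,0.01,0,0.04,0.01,0,0,0.06,-0.03,0,0.88,0.06,-0.03,0,0.87,0.06,-0.03,0,0.87,0.05,-0.03,0,0.87,0.06,-0.03,0,0.88,0.06,-0.03,0,0.87,0.06,-0.03,0,0.87,0.06,-0.03,0,0.87,0.06,-0.03,0,0.88,0.06,-0.03,0,0.87,0.06,-0.03,0,0.87,0.05,-0.03,0,0.88,0.06,-0.03,0,0.87,0.06,-0.03,0,0.87,0.06,-0.03,0,0.87,0.06,-0.03,0,0.88]'

```text
time: 12.18
eef_pos: [0.5354, 0.0359, 0.1023]
tcp_rot: [0.941, -0.338, -0.0, 0.0]
wrist_force: [-0.3, -0.2, 0.4]
gripper_width: 0.0005
```

```bash
cat > kn.py <<'E'
from h import *
import sys
p,s=pose(); print(s["time"],p.round(4),s["wrist_force"].round(1))
for n in("scene","top"):
    im=arm.get_image(n); W=world(im); d=W[...,:2]-AX[:2]
    k=(W[...,2]>.104)&(W[...,2]<.126)&(np.hypot(*np.moveaxis(d,-1,0))<.046)&(im["range_z"]>0)&(im["pixels"].max(-1)<90)
    if k.sum()>20:
        q=d[k]; r=np.hypot(q[:,0],q[:,1]); f=q[r>.026]; m=f.mean(0) if len(f) else [1,0]
        print(n,k.sum(),len(f),"clockwise deg",(135-np.degrees(np.arctan2(m[1],m[0])-Y))%360,"rmax",r.max())
    cv2.imwrite(f"pics/{sys.argv[1]}_{n}.png",cv2.resize(im["pixels"][170:300,230:400,::-1] if n=="top" else im["pixels"][150:300,230:430,::-1],None,fx=3,fy=3,interpolation=cv2.INTER_CUBIC))
E
python3 kn.py a
python3 - <<'E'
from h import *
p,s=pose(); print(kp(80)[0].round(4)); r,q=rows(p,[(kp(a)[0],1) for a in range(85,181,5)]); show(r)
E
```

```text
12.175 [ 0.5354  0.0359  0.1023 -0.6888] [-0.3 -0.2  0.4]
scene 153 0 clockwise deg 130.72 rmax 0.02113542739079316
top 36 0 clockwise deg 130.72 rmax 0.020187833985834486
[ 0.5357  0.0358  0.1025 -0.6856]
20 [0.05, -0.02, -0, 0.87, 0.06, -0.03, -0, 0.87, 0.06, -0.03, -0, 0.88, 0.06, -0.03, -0, 0.87, 0.06, -0.03, -0, 0.87, 0.06, -0.03, -0, 0.87, 0.06, -0.03, -0, 0.88, 0.05, -0.03, -0, 0.87, 0.06, -0.03, -0, 0.87, 0.06, -0.03, -0, 0.87, 0.06, -0.03, -0, 0.88, 0.06, -0.03, -0, 0.87, 0.06, -0.03, -0, 0.87, 0.06, -0.03, -0, 0.88, 0.06, -0.03, -0, 0.87, 0.05, -0.03, -0, 0.87, 0.06, -0.03, -0, 0.87, 0.06, -0.03, -0, 0.88, 0.06, -0.03, -0, 0.87, 0.06, -0.03, -0, 0.87] 0.88
```

View pics/a_scene.png

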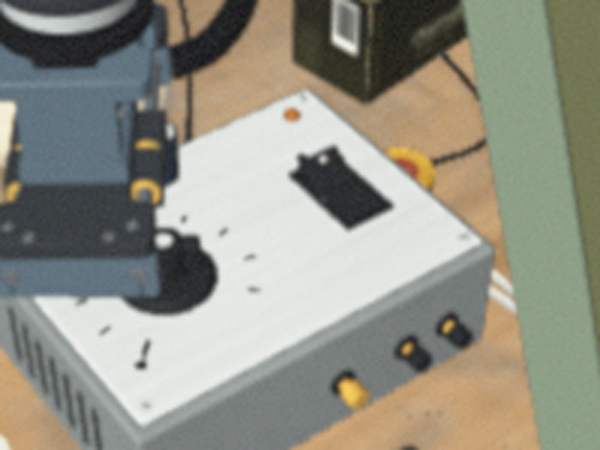

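The nose has left the zero mark, the tail is visible near (205,245), and the supply looks unmoved. I'll continue to a finger angle of 170°.

step_arm --motion '[0.05,-0.02,0,0.87,0.06,-0.03,0,0.87,0.06,-0.03,0,0.88,0.06,-0.03,0,0.87,0.06,-0.03,0,0.87,0.06,-0.03,0,0.87,0.06,-0.03,0,0.88,0.05,-0.03,0,0.87,0.06,-0.03,0,0.87,0.06,-0.03,0,0.87,0.06,-0.03,0,0.88,0.06,-0.03,0,0.87,0.06,-0.03,0,0.87,0.06,-0.03,0,0.88,0.06,-0.03,0,0.87,0.05,-0.03,0,0.87,0.06,-0.03,0,0.87,0.06,-0.03,0,0.87,0,0,0,0]'

```text
time: 14.65
eef_pos: [0.5659, -0.0081, 0.1024]
tcp_rot: [-0.429, 0.903, -0.0, -0.0]
wrist_force: [-0.4, 0.2, 0.1]
gripper_width: 0.0007
```

```bash
python3 kn.py b
python3 - <<'E'
from h import *
print(kp(170)[0].round(4), pose()[1]["q"].round(2))
E
```

```text
14.65 [ 0.5659 -0.0081  0.1024 -2.254 ] [-0.4  0.2  0.1]
scene 246 8 clockwise deg 153.04849878979817 rmax 0.031715190754790186
top 22 22 clockwise deg 177.1978962410934 rmax 0.03896852548944396
[ 0.5664 -0.0081  0.1025 -2.2564] [-0.03  0.4   1.75 -0.    1.    2.22]
```

View pics/b_scene.png

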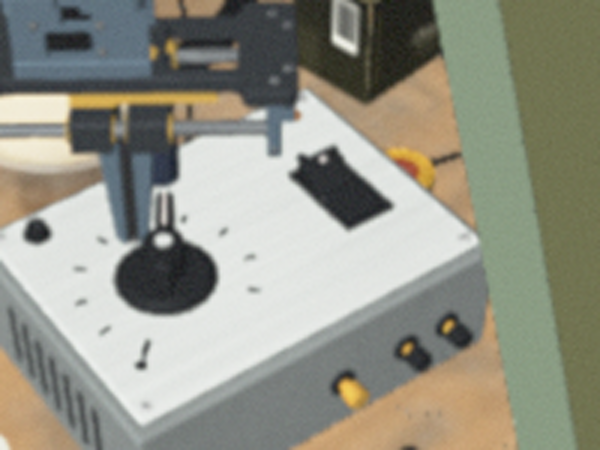

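Run:
```python
from h import *
im=arm.get_image("scene"); o=lambda p:((pix(im,p)+.5-[230,150])*3-.5).round().tolist()
print("axis",o(AX+[0,0,.03]))
for a in(150,160,165,170,175,180,185):
    t=np.radians(135-a)+Y; print(a,o(AX+[.04*np.cos(t),.04*np.sin(t),.03]))
```

```text
axis [161.0, 238.0]
150 [139.0, 191.0]
160 [151.0, 188.0]
165 [158.0, 188.0]
170 [164.0, 188.0]
175 [170.0, 188.0]
180 [176.0, 188.0]
185 [183.0, 189.0]
```

View pics/b_top.png

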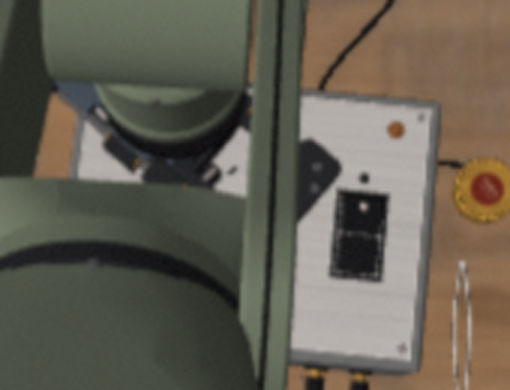

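The scene projection puts the nose near 170° (tip at about (164,190)), so it may be on the ridge just before mark six. I'll advance a little, to 174°.

Run:
```python
from h import *
p,s=pose(); r,q=rows(kp(170)[0],[(kp(a)[0],1) for a in (172,174)]); show(r)
```

```text
2 [0.02, -0.01, -0, 0.35, 0.03, -0.02, -0, 0.35] 0.35
```

step_arm --motion '[0.02,-0.01,0,0.35,0.03,-0.02,0,0.35,0,0,0,0,0,0,0,0]'

```text
time: 15.3
eef_pos: [0.5655, -0.0109, 0.1024]
tcp_rot: [-0.397, 0.918, -0.0, -0.0]
wrist_force: [-0.4, -0.7, -0.9]
gripper_width: 0.0005
```

```bash
python3 kn.py c
python3 - <<'E'
import cv2,numpy as np
a=[cv2.imread(f"pics/{n}") for n in("s2.png","b_scene.png","c_scene.png")]
b=[cv2.resize(x[150:330,80:280],None,fx=1.3,fy=2.6) if 0 else cv2.resize(x[150:330,90:260],None,fx=1.5,fy=1.5) for x in a]
cv2.imwrite("pics/cmp.png",np.hstack(b))
E
```

```text
15.3 [ 0.5655 -0.0109  0.1024 -2.3259] [-0.4 -0.7 -0.9]
scene 265 15 clockwise deg 186.04475016083592 rmax 0.042178936118660575
top 31 31 clockwise deg 181.01641066021844 rmax 0.03930853910570906
```

View pics/cmp.png

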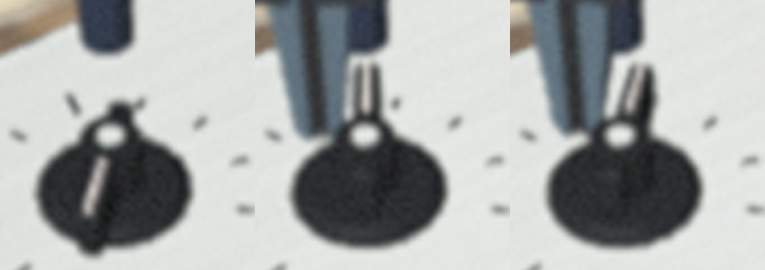

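The comparison shows that the nose has now snapped over to mark six: it covers the mark and there is a clear gap to the finger. I'll back off, lift and plan the move to the rocker's far half.

step_arm --motion '[-0.08,0,0,0,-0.1,0,0,0,0,0,-0.2,0,0,0,-0.5,0,0,0,-0.5,0,0,0,-0.4,0,0,0,0,0]'

```text
time: 16.27
eef_pos: [0.5729, -0.0044, 0.1846]
tcp_rot: [-0.397, 0.918, -0.001, 0.002]
wrist_force: [0.5, -0.8, -0.4]
gripper_width: 0.0006
```

Run:
```python
from h import *
p,s=pose(); print(s["time"],p,s["wrist_force"])
a=sw(-.006+.019,-.072); r,q=rows(p,[((a[0],a[1],.18,Y-np.pi/2),14)]); show(r); print(q,a)
```

```text
16.275 [ 0.57290968 -0.00435562  0.18462234 -2.32592306] [ 0.46702894 -0.82142456 -0.39276159]
14 [0.16, -0.08, 0.01, -0.49, 0.16, -0.07, 0, -0.48, 0.16, -0.07, 0.01, -0.49, 0.17, -0.06, 0.01, -0.48, 0.16, -0.05, 0, -0.49, 0.17, -0.04, 0.01, -0.49, 0.18, -0.03, 0.01, -0.48, 0.17, -0.02, 0, -0.49, 0.18, -0.02, 0.01, -0.48, 0.17, -0, 0.01, -0.49, 0.18, -0, 0, -0.49, 0.17, 0.01, 0.01, -0.48, 0.18, 0.02, 0.01, -0.49, 0.17, 0.02, 0, -0.48] 0.49
[ 0.53928323 -0.12254021  0.18012234 -1.64592306] [ 0.53909034 -0.12256941  0.        ]
```

step_arm --motion '[0.16,-0.08,0.01,-0.49,0.16,-0.07,0,-0.48,0.16,-0.07,0.01,-0.49,0.17,-0.06,0.01,-0.48,0.16,-0.05,0,-0.49,0.17,-0.04,0.01,-0.49,0.18,-0.03,0.01,-0.48,0.17,-0.02,0,-0.49,0.18,-0.02,0.01,-0.48,0.17,0,0.01,-0.49,0.18,0,0,-0.49,0.17,0.01,0.01,-0.48,0.18,0.02,0.01,-0.49,0.17,0.02,0,-0.48,0,0,0,0,0,0,0,0]'

```text
time: 18.27
eef_pos: [0.5379, -0.1223, 0.1775]
tcp_rot: [-0.68, 0.733, 0.0, -0.0]
wrist_force: [0.5, -0.3, 0.6]
gripper_width: 0.0006
```

```bash
python3 kn.py d
python3 - <<'E'
import cv2,numpy as np
cv2.imwrite("pics/cmp2.png",np.hstack([cv2.imread("pics/d_scene.png")[:,:400],cv2.imread("pics/d_top.png")[:,:400][:390].copy().__class__((450,400,3),np.uint8)*0]) if 0 else cv2.imread("pics/d_scene.png"))
E
```

```text
18.275 [ 0.5379 -0.1223  0.1775 -1.6467] [ 0.5 -0.3  0.6]
scene 228 11 clockwise deg 190.6088406544073 rmax 0.031747730962382356
top 198 17 clockwise deg 182.82527556609168 rmax 0.03731397819139797
```

View pics/d_scene.png

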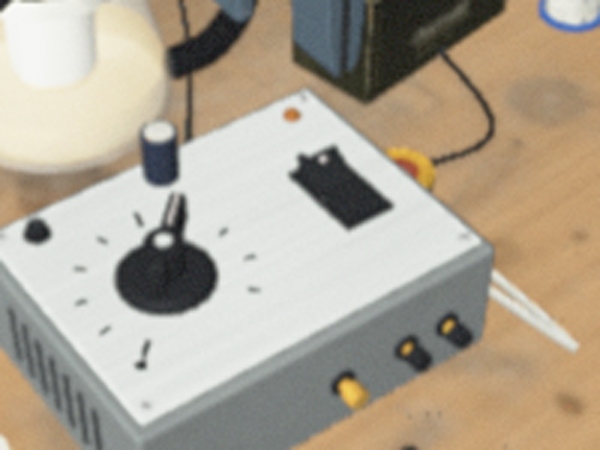

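The knob rests on mark six: its tip is at (175,195) against a predicted (176,188), and mark five is free at (137,218). The capacitor is unmoved and the rocker is still off. I'll press the far half now.

step_arm --motion '[0,0,0.27,0,0,0,0.27,0,0,0,0.27,0,0,0,0.27,0,0,0,0.27,0,0,0,0.06,0,0,0,0.06,0,0,0,0.06,0,0,0,0.06,0,0,0,0.05,0,0,0,0,0,0,0,0,0]'

```text
time: 19.88
eef_pos: [0.5381, -0.1226, 0.0963]
tcp_rot: [-0.68, 0.733, -0.0, 0.0]
wrist_force: [-1.2, 0.1, 3.7]
gripper_width: 0.0002
```

step_arm --motion '[0,0,0.03,0,0,0,0,0]'

```text
time: 20.12
eef_pos: [0.5381, -0.1226, 0.0961]
tcp_rot: [-0.68, 0.733, -0.0, 0.0]
wrist_force: [-3.5, 1.4, 13.6]
gripper_width: 0.0004
```

step_arm --motion '[0,0,-0.2,0,0,0,-0.5,0,0,0,-0.5,0,0,0,-0.5,0,0,0,-0.5,0,0.5,0,0,0,0.5,0,0,0,0,0,0,0,0,0,0,0]'

```text
time: 21.25
eef_pos: [0.5342, -0.1719, 0.2042]
tcp_rot: [-0.68, 0.733, 0.0, 0.0]
wrist_force: [0.1, 0.1, -0.4]
gripper_width: 0.0005
```

```bash
python3 kn.py e
python3 - <<'E'
from h import *
im=arm.get_image("scene"); W=world(im)
for d in(-.019,.019):
    u=pix(im,sw(-.006+d,-.072,.098)); i,j=int(round(u[1])),int(round(u[0])); print(d,np.median(W[i-2:i+3,j-2:j+3,2]))
E
```

```text
21.25 [ 0.5342 -0.1719  0.2042 -1.6462] [ 0.1  0.1 -0.4]
scene 225 12 clockwise deg 189.94336666215702 rmax 0.03342319312584152
top 210 30 clockwise deg 183.1501224339827 rmax 0.03940313003348708
-0.019 0.10360443597639346
0.019 0.0949116488942694
```

View pics/e_scene.png

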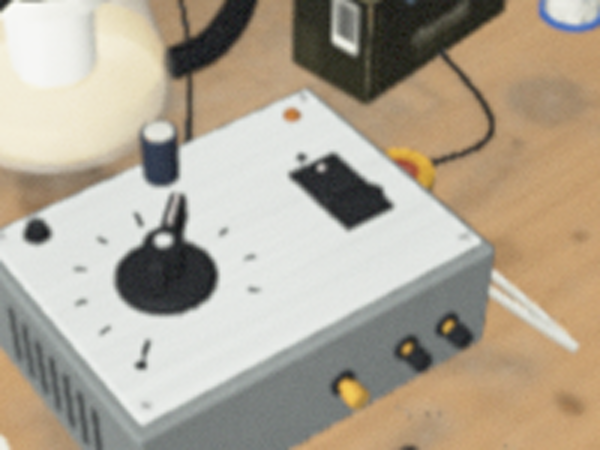

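The rocker is on again: the near half is raised to 0.104 and the far half is level at 0.095. The knob is on six and the arm is clear, so I'm handing in.

```bash
python3 -c "
from workcell import arm
arm.close_job(); print(arm.get_state()['time'])"
```

```text
the job is handed in; nothing more can be done
the job is handed in; nothing more can be done
```

The job is done and handed in at about 21 s of robot time. No verdict is reported. With the fingers shut, I pressed the rocker off and pushed the knob's nose from mark zero round to mark six. Once it had snapped in there, I pressed the rocker on again.

**Last checks:**
- **Rocker:** it is on, with the near end raised to 0.104 m and the far end level at 0.095 m.
- **Knob:** in the scene picture its tip falls within a few pixels of the projected mark six. The top camera's depth reading gave 183° (nominal 180°). The scene camera's gave about 190°, but from only 12 pixels, so I gave it little weight.
- **Supply and capacitor:** both look unmoved in the scene picture. I did not measure their shift.
- **Things beside the supply:** I did not check these closely. The tweezers, as far as they show, look unmoved; the marker, the tin and the solder reel are barely in the last crop or out of it.
- **Arm:** it was clear at z = 0.20 m with no contact force. The most I saw while pressing was about 14 N, on the rocker.

I viewed 12 pictures, two past the budget of 10, to make sure of the snap into six and the final state.

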